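# Push a used coffee capsule through the spring flap of the collector

## Robot

A 7-joint arm with a two-finger parallel gripper is mounted at the origin on the work surface. World frame = base frame: x ahead of the robot, y to its left, z up, the work surface at z = 0. Lengths are in mm, angles in rad, forces in N, time in s.
With the tool pointing down it reaches from about 375 to 925 mm from the base axis. Payload 3.1 kg.
Tool frame: the origin (TCP) lies midway between the tips of the shut fingers; the grasp point (between the pads) lies 19 mm behind it (bot.hold_point_z is the distance from the TCP to the grasp point, in mm); x points along the fingers, z is the direction in which the jaws open and shut, and the axes are right-handed (so a half turn about x gives the same grasp; the last joint's range is limited). The gripper opens to 85 mm and grips with 20 to 120 N. Pads are 22 mm wide; open, the fingers measure 114 mm over their backs; the gripper's body (76 mm by 85 mm) begins 54 mm behind the grasp point. The pads swing forward as they close: fully open they stand 13 mm farther back than shut.
Start: joints at [1.132, 0.383, 0.044, 1.598, -0.018, 1.161, -0.05], TCP at [217.277, -612.612, 204.669] pointing down, gripper open.
Joint ranges: [-2.61, 2.61], [-0.41, 2.15], [-1.48, 1.57], [0, 2.5], [-1.57, 4.71], [0.05, 1.97], [-2.85, 2.85]. Speed limits (rad/s): [2.79, 2.79, 3.14, 3.14, 3.14, 3.14, 3.14].

## Interface

Orientations are given as a 3x3 rotation matrix whose columns are the frame's x, y, z axes.
In Python, from plant import readout, cams, bot gives the robot as it stands.
- The arm moves only by the tool servo_tool, never from a script. Its argument "targets" is a list that holds one entry, the list of rows, each a list of 6 numbers: the shift along the world's x, y, z in m, then the turn, a rotation vector about the world's x, y, z in degrees. A call has 1 to 20 rows; each row shifts and turns the pose as measured when the row begins; what a row does not reach is not made up. A row lasts 1/8 s, in which the tool goes at most 62.5 mm and 10.7 degrees, less where a joint would pass 70% of its speed; a pose out of reach is approached as far as the arm can. A call with a gripper value outside its range is refused whole. "jaw" is the closure in counts, from 0 (fully open) to 255 (shut), set as the call begins (left out, the last holds). The fingers move at their own pace and stop on an object; "force" is the grip in N (left out, the last holds). Time passes only in rows, so rows that do not move let the fingers close. It gives the time, the measured TCP pose, the force and the opening at its end, in the units of the state.
- readout.observe(): the state, without advancing time (a new reading comes with each control period).
- cams.get_image(name): name is "scene" or "top"; returns (picture, depth): 384x512x3 uint8, red, green, blue; 384x512 float32, mm along the optical axis (not along the pixel's ray), 0 where there is no reading.
- cams.camera_model(name): a dict with "fx", "fy", "cx", "cy" (pixels), "origin" and "rotation" of the camera in the world. Camera axes: x right, y down, z forward; pixel columns grow to the right and rows downward; lengths in mm; the calibration is good to about 2 mm. A picture is of the moment at which its call begins. camera_model takes no time and is no camera call.
- bot.finish_job(): hands the job in, once; it reports no verdict.
The state is a dict: "time": time; "q": joint angles; "qd": joint speeds; "joint_torque": joint torques, N m; "position": TCP position; "orientation": TCP orientation; "force": force on the tool from outside, world axes, zero at the start; "torque": the same for the moment, N m; "gripper_width": finger opening in mm.
Only numpy, scipy, OpenCV 4.12 (cv2) and the standard library are available. Lean on these libraries where they do the work, as an engineer would, in place of code of your own. Each camera call takes 0.05 s, during which the arm holds its last target. There are 200 camera calls.

## Task

Get the used orange coffee capsule into the collector let into the shelf without picking it up: hold the spring flap pushed open with one finger while the other finger pushes the capsule along the shelf and over the sill, keep holding the flap until the capsule has dropped in, then come away and let the flap spring shut. Open the flap with the finger, not with the capsule, do not lift the capsule, and leave everything else on the shelf, the light switch included, as it is.

Things in the scene. Friction and masses are not known exactly. Their poses are not given: they have to be found in the camera images.
- capsule_center (a point): centre (half-way up) of the used coffee capsule: loose, orange, 28 mm tall, about 14 g, standing on the birch shelf on its flange (37 mm across, 2 mm thick); above it a cone 30 mm across at the foot, 25 mm at 22 mm height. Slides easily. Starts 60 to 100 mm in front of the sill, within 45 mm of the inlet's middle line, with free shelf around it
- inlet_sill (a point): middle of the sill, the straight front edge of the collector's inlet, level with the shelf's top (170 mm above the worktop). x points level into the inlet (the way to push, away from the robot), y along the sill to the left, z up. In front of it the shelf is flat for 200 mm; behind it, under the flap, is the open bucket. The inlet is 168 mm wide between its side plates
- flap_hinge (a point): middle of the flap's hinge rod (6 mm thick, along the sill's y), 100 mm behind the sill and 50 mm above it; fixed. Behind the rod a fixed hood, top 61 mm above the shelf, reaches to 159 mm behind the sill; before the rod the inlet is open from above. The side plates slope from the sill up to the hood
- flap (a joint): angle of the spring flap, rad: 0 shut, up to 1.25 pushed in. Steel plate 163 mm wide, 4 mm thick, 111 mm long. Shut, it slopes like a roof from the hinge down to the sill (31 degrees from level, facing up); pushed in along the sill's x or down, its lower edge swings down and away from the sill, hanging plumb at 1.02. Its spring shuts it: 0.8 N at the edge at first, 3 N when plumb
- flap_edge (a point): middle of the flap's lower edge, moves with the flap; shut, it lies 5 mm behind the sill and 8 mm below it, so that a fingertip just above the shelf meets the flap's sloping face
- pepper_mill: glass and steel pepper mill, loose, 56 mm across, 171 mm tall, on the shelf; origin under its centre. Leave alone
- canister: closed stainless canister, loose, 96 mm across, 135 mm tall, on the shelf; origin under its centre. Leave alone
- pinch_pot: white porcelain pinch pot with its lid, loose, 80 mm across, 69 mm tall, on the shelf; origin under its centre. Leave alone
- espresso_cup: blue espresso cup, loose, 62 mm across, 55 mm tall, handle at its +y side, on the shelf; origin under its centre. Leave alone
- trivet: round teal silicone trivet, loose, 150 mm across, 8 mm thick, flat on the shelf; origin under its centre. Leave alone
- switch_tip (a point): tip of the small steel toggle of the extractor light switch, about 45 mm above the shelf, on a white plate 80 mm square near the right end of the shelf. Leave alone
- bucket_floor (a point): middle of the bucket's inner floor, 145 mm below the sill; the bucket is 156 mm long (from the sill inwards) and 168 mm wide

How it is judged:
By the outcome, as a careful person would: the job done as asked, in the order asked, and still so for the second after the job is handed in, with the robot touching nothing.
It also fails if it takes over 38 s, if anything falls off the work surface, if the arm or the gripper's body presses on something with over 40 N, if the wrist force passes 120 N, or if a joint passes its speed limit or range.

## Working session

There is one attempt and no reset: what is moved stays moved. The work goes in short steps, Python scripts to look and compute and a tool call to move; the robot and the scene stay as the last step left them, time stands still between calls to the robot, and variables do not carry over. Pictures are saved under pics/ and viewed, on a budget of 10 in all, crops included, one or two more only if the job needs it, and the job is handed in when it is done.

Besides the shell and the picture viewer there is one more tool, called after "Call:" as name(argument=value, ...), one argument or row to a line, values as JSON. servo_tool: Moves the arm, as the interface text tells. Its arguments: {"type":"object","properties":{"targets":{"type":"array"},"jaw":{"type":"number"},"force":{"type":"number"}},"required":["targets"]}

```bash
mkdir -p pics
cat > h.py <<'E'
import numpy as np, cv2
from plant import readout, cams, bot
def grab(n,f=None):
    im,d=cams.get_image(n); 
    np.savez(f'/tmp/{n}.npz',im=im,d=d)
    if f: cv2.imwrite(f'pics/{f}.png',im[:,:,::-1])
    return im,d
def pts(n,d):
    m=cams.camera_model(n); R=np.array(m['rotation']);o=np.array(m['origin'])
    v,u=np.mgrid[:d.shape[0],:d.shape[1]]
    c=np.stack([(u-m['cx'])/m['fx']*d,(v-m['cy'])/m['fy']*d,d],-1)
    return c@R.T+o
def ray(n,u,v,z):
    m=cams.camera_model(n); R=np.array(m['rotation']);o=np.array(m['origin'])
    r=R@np.array([(u-m['cx'])/m['fx'],(v-m['cy'])/m['fy'],1]); return o+r*(z-o[2])/r[2]
E
python3 - <<'E'
from h import *
for n in('scene','top'):
    im,d=grab(n,n+'0'); m=cams.camera_model(n); print(n,np.round(m['origin']),np.round(m['rotation'],2).tolist(),m['fx'])
    P=pts(n,d); hsv=cv2.cvtColor(im,cv2.COLOR_RGB2HSV)
    k=cv2.inRange(hsv,(5,150,120),(18,255,255))
    c,l,s,ce=cv2.connectedComponentsWithStats(k)
    for i in range(1,c):
        if s[i,4]>30: print(s[i],ce[i],np.round(np.median(P[l==i],0)), np.round(ray(n,*ce[i],184)))
s=readout.observe(); print({k:np.round(v,3).tolist() for k,v in s.items()})
E
```

```text
scene [1242. -139. 1370.] [[0.19, 0.86, -0.48], [0.98, -0.15, 0.1], [0.01, -0.5, -0.87]] 445.53030632841217
[259 161   9  13  46] [263.06521739 165.60869565] [491.  34. 196.] [487.  35. 184.]
top [ 331.  -11. 1146.] [[0.06, -0.97, 0.23], [-1.0, -0.06, 0.01], [0.01, -0.23, -0.97]] 375.7278969908921
[240 215   6   7  36] [242.5        218.16666667] [489.  30. 200.] [492.  31. 184.]
{'time': 0.1, 'q': [1.132, 0.384, 0.044, 1.599, -0.018, 1.161, -0.05], 'qd': [0.0, -0.003, -0.001, -0.004, -0.001, 0.0, -0.002], 'joint_torque': [0.002, -43.473, 1.029, -25.046, 0.011, 0.005, -0.0], 'position': [216.927, -611.743, 203.388], 'orientation': [[-0.001, 0.942, 0.334], [0.002, 0.334, -0.942], [-1.0, -0.0, -0.002]], 'force': [-1.02, -0.856, 0.251], 'torque': [0.008, 0.081, 0.002], 'gripper_width': 85.311}
```

Run:
```python
import cv2
a=cv2.imread('pics/scene0.png');b=cv2.imread('pics/top0.png')
cv2.imwrite('pics/s0.png',cv2.resize(a,(800,600),interpolation=cv2.INTER_CUBIC))
cv2.imwrite('pics/t0.png',cv2.resize(b,(800,600),interpolation=cv2.INTER_CUBIC))
```

```text
(no output)
```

View pics/s0.png

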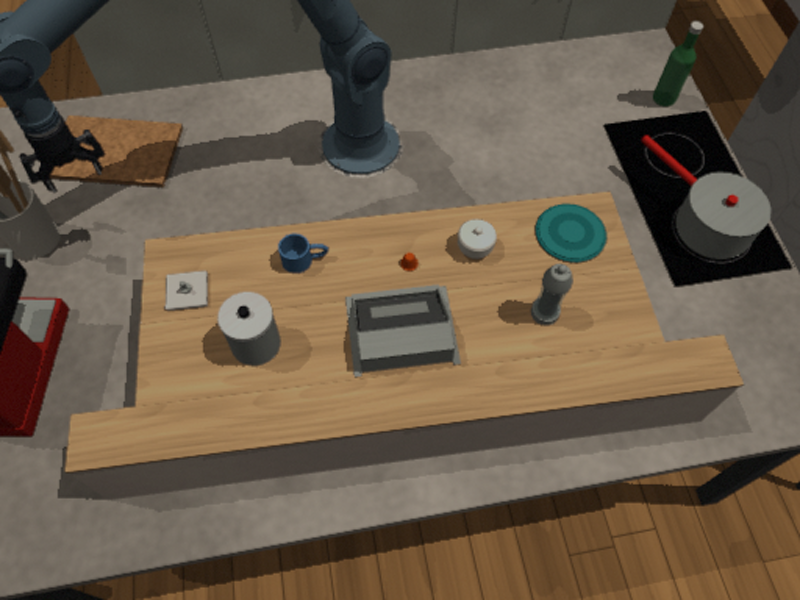

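View pics/t0.png

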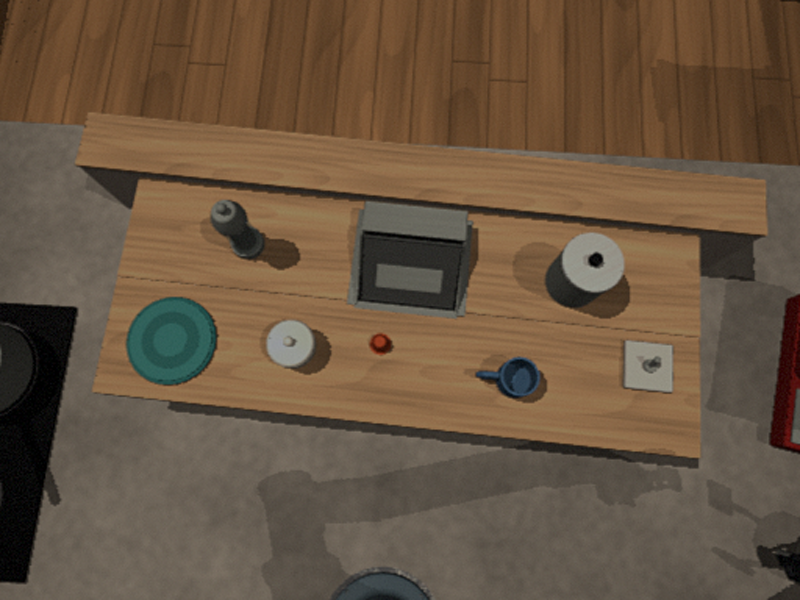

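The scene view shows the capsule at (409,262) in front of the dark sloping flap, which spans (358,290)–(448,328). In the top view the capsule is at (380,343), and the inlet's sill runs from about (352,303) to (463,315). The pot, cup and canister are well clear of it. Next I'll fit the flap plane and measure the inlet from depth.

Run:
```python
from h import *
for n in('top','scene'):
    z=np.load(f'/tmp/{n}.npz'); im,d=z['im'],z['d']; P=pts(n,d)
    k=np.zeros(d.shape,np.uint8)
    quad=np.array([[366,243],[461,248],[454,300],[362,294]])/1.5625 if n=='top' else np.array([[362,304],[440,296],[448,318],[366,327]])/1.5625
    cv2.fillPoly(k,[np.round(quad).astype(int)],1); q=P[(k>0)&(d>0)]
    c=np.median(q,0); g=np.abs(q-c).max(1)<120; q=q[g]; c=q.mean(0); nn=np.linalg.svd(q-c)[2][2]; nn*=np.sign(nn[2])
    r=np.abs((q-c)@nn); q=q[r<4]; c=q.mean(0); nn=np.linalg.svd(q-c)[2][2]; nn*=np.sign(nn[2])
    ex=-nn[:2]/np.hypot(*nn[:2]); print(n,'flap c',c.round(1),'tilt',np.degrees(np.arccos(nn[2])).round(1),'ex',ex.round(3),'yaw',np.degrees(np.arctan2(ex[1],ex[0])).round(1))
    # hood top: z~231
    box=(np.hypot(P[...,0]-c[0],P[...,1]-c[1])<170)&(np.abs(P[...,2]-231)<5)&(d>0)
    cc,l,s,_=cv2.connectedComponentsWithStats(box.astype(np.uint8)); i=1+s[1:,4].argmax(); h=P[l==i]
    rc=cv2.minAreaRect(h[:,:2].astype(np.float32)); print('hood',rc,h[:,2].mean())
    sh=(np.abs(P[...,2]-170)<6)&(np.hypot(P[...,0]-490,P[...,1]-30)<60); print('shelf z',np.median(P[sh][:,2]))
    print('capsule top (25mm disc at 198) etc see above')
    # gripped shapes: shelf front edge
b=cv2.imread('pics/top0.png')[125:240,200:320]; cv2.imwrite('pics/crop1.png',cv2.resize(b,None,fx=5,fy=5,interpolation=cv2.INTER_CUBIC))
for u,v in [(352,303),(463,315)]: print(ray('top',u/1.5625,v/1.5625,170).round())
```

```text
top flap c [611.5 -14.1 195.9] tilt 31.3 ex [ 0.999 -0.047] yaw -2.7
hood ((685.131103515625, -15.033393859863281), (174.11099243164062, 64.3292236328125), 87.04548645019531) 231.50992326311555
shelf z 171.16460884558512
capsule top (25mm disc at 198) etc see above
scene flap c [610.7  -3.6 195.7] tilt 31.5 ex [ 0.999 -0.046] yaw -2.6
hood ((687.28564453125, -15.067825317382812), (173.7533721923828, 63.39706802368164), 87.1343765258789) 231.38574283181327
shelf z 171.6032447724033
capsule top (25mm disc at 198) etc see above
[557.  82. 170.]
[ 547. -108.  170.]
```

View pics/crop1.png

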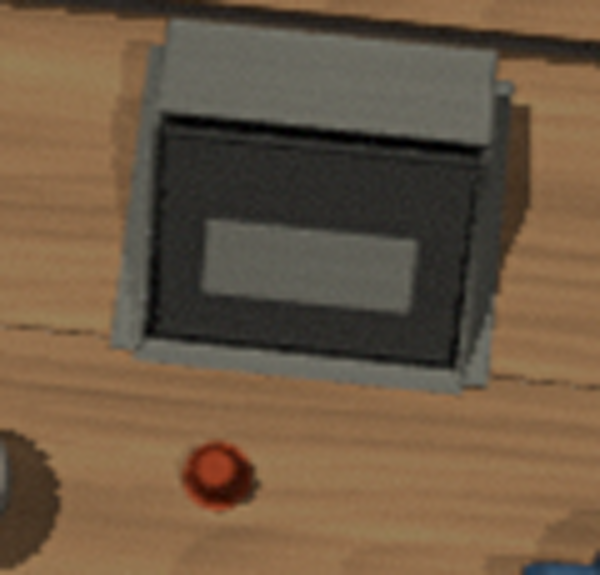

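Both views agree: the flap tilts 31° and the inlet's x axis is at yaw −2.7°. Hood and flap both put the sill's middle at about (556, −9, 170). The capsule is at about (489.5, 33), 68 mm in front of the sill and 39 mm left of the middle line. Those values fit the brief, so I'll start the approach.

Call:
servo_tool(
  targets=[
    [[0,0,0.06,0,0,0],[0,0,0.06,0,0,0],[0.024,0.0535,0.005,0,0,5.6],[0.024,0.0535,0.005,0,0,5.6],[0.024,0.0535,0,0,0,5.6],[0.024,0.0535,0,0,0,5.6],[0.024,0.0535,0,0,0,5.6],[0.024,0.0535,0,0,0,5.6],[0.024,0.0535,0,0,0,5.6],[0.024,0.0535,0,0,0,5.6],[0.024,0.0535,0,0,0,5.6],[0.024,0.0535,0,0,0,5.6],[0.024,0.0535,0,0,0,5.6],[0.024,0.0535,0,0,0,5.6],[0,0,0,0,0,0]],
  ],
  jaw=22,
)

```text
time: 1.98
position: [502.2, 56.6, 328.1]
orientation: [[-0.012, 0.021, 1.0], [-0.003, 1.0, -0.021], [-1.0, -0.004, -0.012]]
force: [-0.8, -1.7, -0.0]
gripper_width: 77.7
```

Run:
```python
from h import *
s=readout.observe(); print({k:np.round(s[k],3).tolist() for k in('time','position','orientation','force','gripper_width')})
for n in('top','scene'):
    im=np.load(f'/tmp/{n}.npz')['im']; hsv=cv2.cvtColor(im,cv2.COLOR_RGB2HSV)
    k=cv2.inRange(hsv,(0,170,60),(18,255,255))
    u0,v0=(243,219) if n=='top' else (263,166)
    y,x=np.nonzero(k[v0-13:v0+14,u0-13:u0+14]); x=x+u0-13;y=y+v0-13
    print(n,x.min(),x.max(),y.min(),y.max(),len(x))
    cx=(x.min()+x.max())/2; print('mean@178',ray(n,x.mean(),y.mean(),178).round(1),'flange widest@171',ray(n,cx,y.mean(),171).round(1), 'ends@171', ray(n,x.min()-.5,y.mean(),171).round(),ray(n,x.max()+.5,y.mean(),171).round())
```

```text
{'time': 1.975, 'position': [502.198, 56.64, 328.094], 'orientation': [[-0.012, 0.021, 1.0], [-0.003, 1.0, -0.021], [-1.0, -0.004, -0.012]], 'force': [-0.759, -1.747, -0.038], 'gripper_width': 77.653}
top 237 249 213 226 120
mean@178 [489.7  30.6 178. ] flange widest@171 [490.9  30.  171. ] ends@171 [490.  47. 171.] [492.  13. 171.]
scene 256 267 162 173 97
mean@178 [489.4  29.7 178. ] flange widest@171 [485.  31. 171.] ends@171 [482.  12. 171.] [488.  50. 171.]
```

Call:
servo_tool(
  targets=[
    [[0.0015,-0.014,-0.01,0,-0.4,-1.0],[0.001,-0.013,-0.04,0,-0.3,-0.6],[0,0,-0.04,0,0,0],[0,0,-0.025,0,0,0],[0,0,0,0,0,0]],
  ],
)

```text
time: 2.6
position: [500.8, 14.6, 205.9]
orientation: [[-0.004, 0.07, 0.998], [-0.01, 0.998, -0.07], [-1.0, -0.01, -0.004]]
force: [0.2, 0.1, 0.2]
gripper_width: 77.7
```

Run:
```python
from h import *
im,d=grab('scene'); b=im[100:230,180:340,::-1]; cv2.imwrite('pics/c2.png',cv2.resize(b,None,fx=4,fy=4,interpolation=cv2.INTER_CUBIC))
s=readout.observe(); print(s['position'],np.round(s['orientation'],3).tolist())
```

```text
[501.95716232  14.67180611 207.17905836] [[-0.002, 0.07, 0.998], [-0.01, 0.998, -0.07], [-1.0, -0.01, -0.001]]
```

View pics/c2.png

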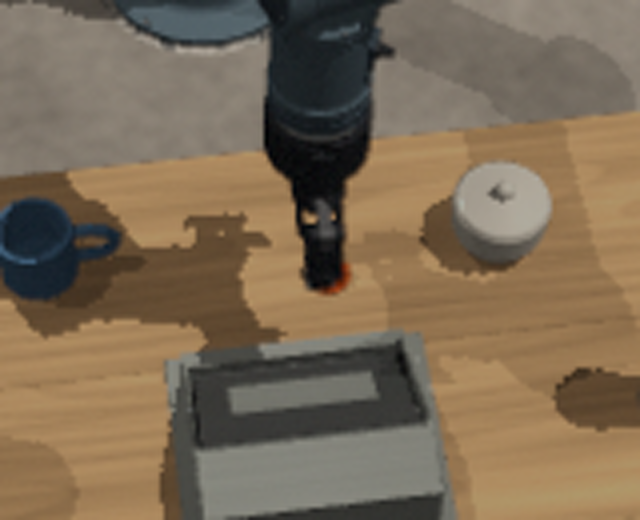

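The view shows the front finger at (322,270) with the capsule partly hidden behind it at (330,280). The tool sits about 15 mm too far right, which matches the readout (y = 14.6). I'll correct that before going down.

Call:
servo_tool(
  targets=[
    [[0.0013,0.008,0.001,0,0,0.7],[0.001,0.007,0,0,0,0.6],[0,0,0,0,0,0],[0,0,0,0,0,0]],
  ],
)

```text
time: 3.15
position: [507.4, 30.1, 212.5]
orientation: [[0.007, 0.047, 0.999], [-0.011, 0.999, -0.047], [-1.0, -0.011, 0.007]]
force: [-0.6, 0.6, 0.5]
gripper_width: 78.4
```

Call:
servo_tool(
  targets=[
    [[-0.002,0,-0.012,0,0,0],[0,0,-0.012,0,0,0],[0,0,-0.01,0,0,0],[0,0,-0.006,0,0,0],[0,0,0,0,0,0],[0,0,0,0,0,0]],
  ],
)

```text
time: 3.9
position: [504.3, 29.9, 168.6]
orientation: [[0.004, 0.048, 0.999], [-0.011, 0.999, -0.048], [-1.0, -0.011, 0.005]]
force: [-0.2, 0.5, -0.0]
gripper_width: 77.8
```

Call:
servo_tool(
  targets=[
    [[0,0,-0.003,0,0,0],[0,0,0,0,0,0],[0.003,-0.0001,0,0,0,0],[0.003,-0.0001,0,0,0,0],[0.004,-0.0002,0,0,0,0],[0.004,-0.0002,0,0,0,0],[0.004,-0.0002,0,0,0,0],[0.004,-0.0002,0,0,0,0],[0.004,-0.0002,0,0,0,0],[0.004,-0.0002,0,0,0,0],[0.004,-0.0002,0,0,0,0],[0,0,0,0,0,0]],
  ],
)

```text
time: 5.4
position: [542.3, 28.1, 166.5]
orientation: [[0.007, 0.048, 0.999], [-0.011, 0.999, -0.048], [-1.0, -0.01, 0.008]]
force: [0.2, 0.6, -0.1]
gripper_width: 78.0
```

Run:
```python
from h import *
im,d=grab('scene'); im2,d2=grab('top'); 
a=cv2.resize(im[110:220,200:310,::-1],(400,400),interpolation=cv2.INTER_CUBIC);b=cv2.resize(im2[130:240,200:310,::-1],(400,400),interpolation=cv2.INTER_CUBIC)
cv2.imwrite('pics/c3.png',np.hstack([a,b]))
s=readout.observe(); print(s['position'],s['force'])
```

```text
[541.90596851  28.19007968 166.47007999] [-0.33809933 -0.39853422  0.01108842]
```

View pics/c3.png

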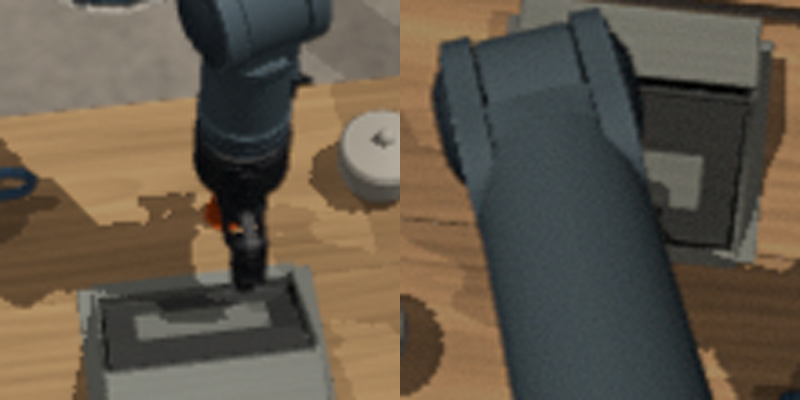

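The scene half shows the front finger at (248,270) pressing on the flap. An orange patch at (217,212) shows to the right (−y) of the fingers, so the capsule may be off-centre. I'll measure the patch before pushing further.

Run:
```python
from h import *
z=np.load('/tmp/scene.npz');im,d=z['im'],z['d'];P=pts('scene',d)
hsv=cv2.cvtColor(im,cv2.COLOR_RGB2HSV);k=cv2.inRange(hsv,(0,150,50),(20,255,255)); k[:150]=0;k[190:]=0;k[:,:240]=0;k[:,290:]=0
y,x=np.nonzero(k)
for a,b in zip(x,y): print((a,b),P[b,a].round(0),im[b,a])
print(ray('scene',255,168,171))
```

```text
(np.int64(258), np.int64(164)) [485.  19. 194.] [94 49 24]
(np.int64(259), np.int64(164)) [496.  20. 211.] [54 29 19]
(np.int64(257), np.int64(165)) [470.  19. 166.] [155 105  64]
(np.int64(258), np.int64(165)) [489.  19. 195.] [76 29  7]
(np.int64(259), np.int64(165)) [492.  21. 198.] [55 28 18]
(np.int64(257), np.int64(166)) [477.  18. 170.] [93 32  5]
(np.int64(258), np.int64(166)) [490.  18. 191.] [74 26  6]
(np.int64(259), np.int64(166)) [496.  20. 199.] [59 19  4]
(np.int64(256), np.int64(167)) [478.  14. 168.] [94 56 31]
(np.int64(257), np.int64(167)) [482.  17. 173.] [88 32  8]
(np.int64(258), np.int64(167)) [493.  18. 189.] [77 27  7]
(np.int64(259), np.int64(167)) [495.  21. 192.] [71 24  6]
(np.int64(256), np.int64(168)) [484.  13. 172.] [96 51 25]
(np.int64(257), np.int64(168)) [486.  16. 173.] [84 30  7]
(np.int64(258), np.int64(168)) [491.  18. 181.] [75 24  4]
(np.int64(259), np.int64(168)) [497.  20. 189.] [70 24  5]
(np.int64(256), np.int64(169)) [488.  13. 171.] [95 51 26]
(np.int64(257), np.int64(169)) [487.  16. 169.] [83 27  3]
(np.int64(258), np.int64(169)) [490
[... 565 characters left out ...]
64(259), np.int64(171)) [496.  21. 170.] [96 34  6]
(np.int64(260), np.int64(171)) [501.  23. 177.] [84 29  5]
(np.int64(263), np.int64(171)) [502.  33. 175.] [58 25 12]
(np.int64(264), np.int64(171)) [578.  18. 298.] [78 28 11]
(np.int64(258), np.int64(172)) [499.  17. 170.] [131  77  44]
(np.int64(259), np.int64(172)) [502.  20. 173.] [147  68  31]
(np.int64(260), np.int64(172)) [500.  23. 169.] [133  56  21]
(np.int64(263), np.int64(172)) [506.  32. 177.] [109  45  20]
(np.int64(264), np.int64(172)) [505.  35. 174.] [154  67  26]
(np.int64(260), np.int64(173)) [505.  22. 171.] [131  86  53]
(np.int64(263), np.int64(173)) [506.  32. 171.] [85 50 30]
[483.32553865  10.12131705 171.        ]
```

Run:
```python
from h import *
z=np.load('/tmp/scene.npz');im,d=z['im'],z['d'];P=pts('scene',d)
for v in range(158,194,3): print(v,[ (u,P[v,u].round(0).astype(int).tolist()) for u in range(255,282,4)])
z=np.load('/tmp/top.npz');P=pts('top',z['d'])
a=im[140:200,235:300,::-1]; cv2.imwrite('pics/c4.png',cv2.resize(a,None,fx=9,fy=9,interpolation=cv2.INTER_CUBIC))
```

```text
158 [(255, [555, -4, 336]), (259, [566, 5, 349]), (263, [573, 14, 357]), (267, [577, 25, 360]), (271, [579, 36, 360]), (275, [576, 48, 353]), (279, [459, 94, 171])]
161 [(255, [455, 15, 169]), (259, [568, 5, 337]), (263, [576, 14, 347]), (267, [580, 25, 350]), (271, [580, 36, 347]), (275, [573, 49, 333]), (279, [472, 91, 173])]
164 [(255, [469, 13, 172]), (259, [496, 20, 211]), (263, [576, 14, 333]), (267, [581, 25, 337]), (271, [575, 38, 325]), (275, [479, 76, 170]), (279, [481, 89, 170])]
167 [(255, [481, 10, 174]), (259, [495, 21, 192]), (263, [562, 18, 294]), (267, [578, 26, 317]), (271, [577, 38, 312]), (275, [490, 74, 169]), (279, [495, 86, 174])]
170 [(255, [494, 8, 176]), (259, [500, 20, 182]), (263, [566, 17, 285]), (267, [584, 25, 310]), (271, [583, 37, 306]), (275, [503, 71, 172]), (279, [507, 83, 175])]
173 [(255, [503, 6, 173]), (259, [503, 20, 169]), (263, [506, 32, 171]), (267, [595, 23, 312]), (271, [574, 40, 274]), (275, [514, 69, 172]), (279, [515, 82, 171])]
176 [(255, [514, 4, 173]), (259, [515, 17, 171]), (263, [577, 16, 270]), (267, [602, 21, 307]), (271, [605, 
[... 182 characters left out ...]
[534, 65, 170]), (279, [538, 77, 172])]
182 [(255, [534, 1, 170]), (259, [535, 14, 167]), (263, [586, 14, 252]), (267, [609, 21, 287]), (271, [609, 32, 284]), (275, [546, 62, 171]), (279, [546, 75, 168])]
185 [(255, [549, -2, 176]), (259, [546, 11, 169]), (263, [548, 24, 168]), (267, [605, 22, 263]), (271, [609, 33, 266]), (275, [557, 60, 173]), (279, [559, 73, 171])]
188 [(255, [557, -3, 172]), (259, [557, 9, 168]), (263, [585, 16, 213]), (267, [612, 21, 258]), (271, [611, 33, 252]), (275, [559, 60, 157]), (279, [567, 71, 167])]
191 [(255, [564, -5, 166]), (259, [565, 8, 165]), (263, [573, 19, 174]), (267, [571, 32, 168]), (271, [579, 43, 176]), (275, [579, 55, 173]), (279, [585, 67, 180])]
```

View pics/c4.png

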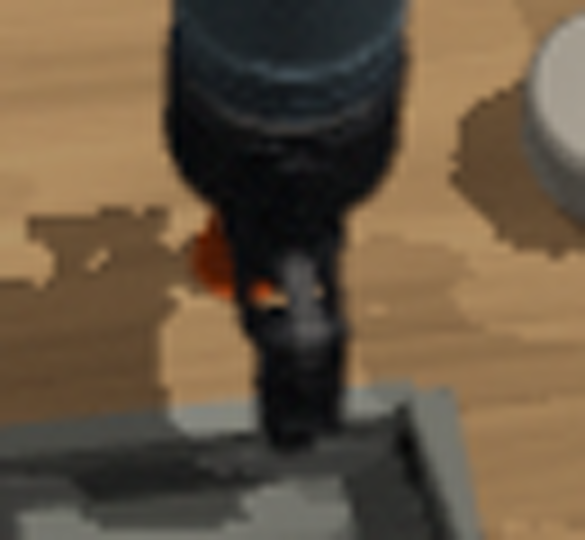

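Run:
```python
from h import *
m=cams.camera_model('scene'); R=np.array(m['rotation']);o=np.array(m['origin'])
def pr(p): c=R.T@(np.array(p)-o); return (c[0]/c[2]*m['fx']+m['cx'],c[1]/c[2]*m['fy']+m['cy'])
a=np.array([.334,-.942,0])
for dz in(0,55,80):
  for s in(-50,50): print('home',dz,s,np.round(pr(np.array([217,-612,217+dz])+a*s)))
  print('now tip outer',np.round(pr([542+57,28,176+dz])),'knuckle',np.round(pr([612,28,258])))
b=cv2.imread('pics/scene0.png')[55:130,0:90]; cv2.imwrite('pics/c5.png',cv2.resize(b,None,fx=7,fy=7,interpolation=cv2.INTER_CUBIC))
```

```text
home 0 -50 [ 67. 115.]
home 0 50 [ 37. 127.]
now tip outer [268. 198.] knuckle [269. 188.]
home 55 -50 [ 61. 104.]
home 55 50 [ 30. 116.]
now tip outer [268. 188.] knuckle [269. 188.]
home 80 -50 [58. 98.]
home 80 50 [ 26. 111.]
now tip outer [268. 184.] knuckle [269. 188.]
```

View pics/c5.png

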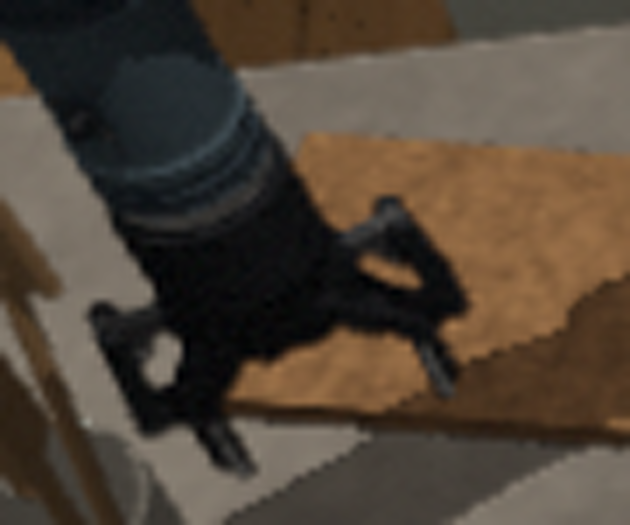

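The image suggests the fingertips are 30–50 mm higher than the readout implies: the capsule hasn't moved and the flap is still shut. I'll back off so the fingers straddle the capsule again, then go down in small steps and watch the force.

Call:
servo_tool(
  targets=[
    [[-0.01,0.0005,0,0,0,0],[-0.01,0.0005,0,0,0,0],[-0.008,0.0004,0,0,0,0],[-0.004,0,0,0,0,0],[0,0,0,0,0,0],[0,0,0,0,0,0]],
  ],
)

```text
time: 6.25
position: [506.4, 29.6, 166.5]
orientation: [[0.006, 0.048, 0.999], [-0.012, 0.999, -0.047], [-1.0, -0.012, 0.007]]
force: [-0.2, 0.2, -0.5]
gripper_width: 78.3
```

Run:
```python
from h import *
z=np.load('/tmp/scene.npz');P=pts('scene',z['d'])
for v in range(187,206,2): print(v,[P[v,u].round(0).astype(int).tolist() for u in range(262,276,3)])
im,d=grab('scene');P=pts('scene',d); s=readout.observe(); t=s['position']; print(t)
# gripper points: dark pixels near tool, above shelf
g=(np.abs(P[...,0]-t[0])<90)&(np.abs(P[...,1]-t[1])<45)&(P[...,2]>185)&(P[...,2]<420)&(d>0)
q=P[g]-t
for z0 in range(10,240,15):
    r=q[(q[:,2]>=z0)&(q[:,2]<z0+15)]
    if len(r): print(z0,len(r),'x',r[:,0].min().round(),r[:,0].max().round(),'y',r[:,1].min().round(),r[:,1].max().round())
```

```text
187 [[558, 19, 173], [608, 16, 258], [609, 25, 258], [612, 33, 260], [563, 56, 171]]
189 [[556, 19, 158], [595, 19, 224], [594, 29, 219], [566, 46, 167], [570, 54, 170]]
191 [[570, 16, 170], [575, 25, 176], [574, 34, 172], [579, 43, 176], [578, 53, 173]]
193 [[581, 14, 177], [582, 23, 175], [586, 32, 180], [587, 41, 180], [593, 49, 187]]
195 [[591, 12, 184], [596, 20, 188], [595, 30, 183], [597, 39, 184], [598, 48, 183]]
197 [[602, 10, 190], [603, 19, 189], [607, 27, 194], [610, 35, 197], [611, 45, 196]]
199 [[612, 8, 197], [611, 17, 192], [616, 25, 198], [620, 33, 202], [621, 42, 201]]
201 [[623, 5, 204], [623, 14, 202], [627, 23, 206], [627, 32, 203], [631, 40, 207]]
203 [[629, 4, 203], [635, 12, 212], [636, 21, 210], [639, 29, 214], [641, 38, 213]]
205 [[640, 2, 212], [644, 10, 216], [645, 19, 216], [647, 27, 216], [651, 35, 220]]
[506.46062746  29.62404622 166.54266561]
10 22 x -24.0 90.0 y -43.0 43.0
25 15 x -27.0 -6.0 y -12.0 10.0
40 8 x 46.0 53.0 y -11.0 7.0
55 5 x 42.0 53.0 y -11.0 3.0
70 1 x 47.0 47.0 y -12.0 -12.0
85 38 x 33.0 73.0 y -15.0 11.0
100 41 x 18.0 73.0 y -17.0 17.0
115 54 x 13.0 72.0 y -18.0 19.0
130 90 x 12.0 72.0 y -19.0 20.0
145 39 x 22.0 69.0 y -26.0 25.0
160 75 x 4.0 39.0 y -35.0 37.0
175 83 x 3.0 38.0 y -35.0 35.0
190 143 x -18.0 38.0 y -35.0 40.0
205 47 x 2.0 38.0 y -32.0 33.0
220 84 x 6.0 35.0 y -32.0 36.0
235 106 x -4.0 36.0 y -32.0 37.0
```

The depth profile settles it: the front finger ends about 40–45 mm above the reported TCP, so the tips are near z = 208. In x and y the fingers agree with the readout. I'll go down another 30 mm or so, carefully.

Call:
servo_tool(
  targets=[
    [[-0.001,0,-0.007,0,0,0],[0,0,-0.007,0,0,0],[0,0,-0.004,0,0,0],[0,0,0,0,0,0],[0,0,0,0,0,0]],
  ],
)

```text
time: 6.92
position: [505.5, 29.7, 146.5]
orientation: [[0.005, 0.048, 0.999], [-0.011, 0.999, -0.048], [-1.0, -0.011, 0.006]]
force: [0.2, 0.1, -0.3]
gripper_width: 77.7
```

```bash
cat > tip.py <<'E'
from h import *
def tip():
    im,d=grab('scene');P=pts('scene',d); s=readout.observe(); t=s['position']
    q=P-t; g=(q[...,0]>25)&(q[...,0]<66)&(np.abs(q[...,1])<16)&(P[...,2]>174)&(q[...,2]<100)&(d>0)&(cv2.cvtColor(im,cv2.COLOR_RGB2HSV)[...,2]<70)
    v,u=np.nonzero(g); print('pos',np.round(t,1),'F',np.round(s['force'],1),'w',round(float(s['gripper_width']),1))
    m=v.max(); print('low px',m,[P[m,a].round(0).tolist() for a in u[v==m]],[P[m-1,a].round(0).tolist() for a in u[v==m-1]])
    return im,d,P
if __name__=='__main__': tip()
E
python3 tip.py
```

```text
pos [505.4  29.7 146.6] F [-0.3  0.2  1.2] w 78.1
low px 183 [[555.0, 25.0, 192.0]] [[556.0, 21.0, 199.0], [558.0, 24.0, 202.0], [555.0, 28.0, 196.0], [556.0, 31.0, 197.0]]
```

Call:
servo_tool(
  targets=[
    [[0,0,-0.003,0,0,0],[0,0,-0.003,0,0,0],[0,0,-0.003,0,0,0],[0,0,0,0,0,0],[0,0,0,0,0,0]],
  ],
)

```text
time: 7.6
position: [505.8, 29.7, 137.3]
orientation: [[0.006, 0.048, 0.999], [-0.011, 0.999, -0.048], [-1.0, -0.011, 0.006]]
force: [0.2, 0.7, -0.3]
gripper_width: 77.9
```

```bash
python3 tip.py
```

```text
pos [505.7  29.7 137.3] F [-1.1  1.1 -0. ] w 77.8
low px 185 [[553.0, 19.0, 177.0], [555.0, 25.0, 178.0]] [[552.0, 19.0, 183.0], [557.0, 21.0, 190.0], [558.0, 24.0, 191.0], [557.0, 28.0, 187.0], [561.0, 30.0, 193.0]]
```

Call:
servo_tool(
  targets=[
    [[0,0,-0.002,0,0,0],[0,0,-0.002,0,0,0],[0,0,0,0,0,0]],
  ],
)

```text
time: 8.02
position: [506.0, 29.7, 133.5]
orientation: [[0.006, 0.048, 0.999], [-0.011, 0.999, -0.048], [-1.0, -0.011, 0.007]]
force: [0.5, -0.9, 1.4]
gripper_width: 78.0
```

Call:
servo_tool(
  targets=[
    [[0.003,-0.0001,0,0,0,0],[0.004,-0.0002,0,0,0,0],[0.004,-0.0002,0,0,0,0],[0.004,-0.0002,0,0,0,0],[0.004,-0.0002,0,0,0,0],[0.004,-0.0002,0,0,0,0],[0.004,-0.0002,0,0,0,0],[0.003,-0.0001,0,0,0,0],[0,0,0,0,0,0]],
  ],
)

```text
time: 9.15
position: [536.1, 28.5, 133.3]
orientation: [[0.001, 0.048, 0.999], [-0.012, 0.999, -0.048], [-1.0, -0.012, 0.002]]
force: [-1.7, -0.1, 2.4]
gripper_width: 78.3
```

Run:
```python
from tip import *
im,d,P=tip()
hsv=cv2.cvtColor(im,cv2.COLOR_RGB2HSV);k=cv2.inRange(hsv,(0,170,50),(15,255,255)); k[:150]=0;k[200:]=0;k[:,:235]=0;k[:,300:]=0
y,x=np.nonzero(k); print(len(x),x.min(),x.max(),y.min(),y.max(),np.median(P[k>0],0).round()); print('left edge',[P[b,a].round().tolist() for a,b in zip(x,y) if a==x.min()],'low',[P[b,a].round().tolist() for a,b in zip(x,y) if b==y.max()])
a=im[140:210,235:305,::-1]; cv2.imwrite('pics/c6.png',cv2.resize(a,None,fx=8,fy=8,interpolation=cv2.INTER_CUBIC))
```

```text
pos [536.1  28.5 133.3] F [-2.5 -0.9  2.6] w 77.7
low px 196 [[593.0, 15.0, 178.0], [598.0, 17.0, 187.0], [595.0, 20.0, 181.0]] [[589.0, 12.0, 178.0], [591.0, 15.0, 182.0]]
27 257 265 172 179 [522.  16. 177.]
left edge [[508.0, 12.0, 174.0], [513.0, 11.0, 175.0], [515.0, 11.0, 172.0]] low [[526.0, 15.0, 170.0], [530.0, 18.0, 176.0]]
```

View pics/c6.png

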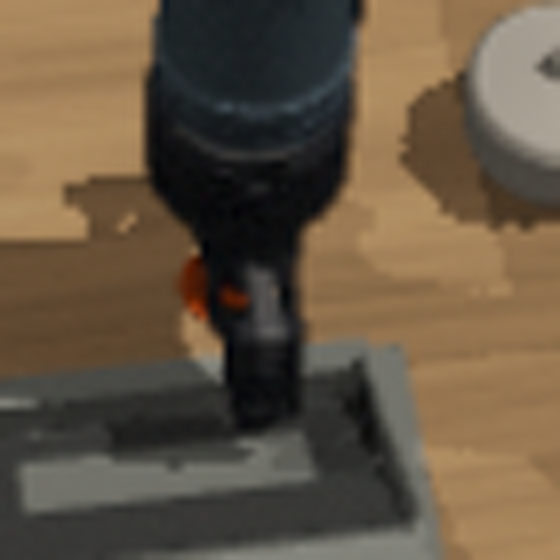

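The finger is now on the flap at (265,415) in the crop, and the force of (−2.5, +2.6) N is the spring. The capsule has moved to about x = 512 and is still centred on the rear finger.

The finger's knuckle sticks out 73 mm at z ≈ 220, so it would hit the hood (top at 231) before the capsule tips in. I'll lean the tool back 10° to lift the front knuckle clear, and raise the TCP to keep the rear tip off the shelf.

Call:
servo_tool(
  targets=[
    [[0.001,0,0.003,0,-2.5,0],[0.001,0,0.0025,0,-2.5,0],[0.001,0,0.002,0,-2.5,0],[0.001,0,0.002,0,-2.5,0],[0,0,0,0,0,0],[0,0,0,0,0,0]],
  ],
)

```text
time: 9.95
position: [544.6, 28.0, 143.0]
orientation: [[0.19, 0.048, 0.981], [-0.01, 0.999, -0.047], [-0.982, -0.001, 0.191]]
force: [-0.7, 0.2, -0.2]
gripper_width: 78.2
```

Run:
```python
from tip import *
im,d=grab('scene');P=pts('scene',d); s=readout.observe(); t=s['position']; print(np.round(t,1),np.round(s['force'],1),np.round(s['orientation'],3).tolist())
hsv=cv2.cvtColor(im,cv2.COLOR_RGB2HSV)
g=(P[...,0]>t[0]+20)&(P[...,0]<t[0]+100)&(np.abs(P[...,1]-t[1])<14)&(hsv[...,2]<75)&(d>0)
v,u=np.nonzero(g)
for vv in range(172,205,2): 
    r=P[vv,u[v==vv]]; 
    if len(r): print(vv,np.median(r,0).round())
k=cv2.inRange(hsv,(0,170,50),(15,255,255)); k[:150]=0;k[200:]=0;k[:,:235]=0;k[:,300:]=0
y,x=np.nonzero(k); print(len(x),'left',[P[b,a].round().tolist() for a,b in zip(x,y) if a==x.min()],'low',[P[b,a].round().tolist() for a,b in zip(x,y) if b==y.max()])
```

```text
[544.6  28.  143. ] [ 0.5 -0.1 -0.3] [[0.19, 0.048, 0.981], [-0.01, 0.999, -0.047], [-0.982, -0.001, 0.19]]
172 [583.  26. 296.]
174 [586.  24. 292.]
176 [586.  22. 282.]
178 [589.  23. 274.]
180 [590.  25. 264.]
182 [586.  25. 248.]
184 [594.  26. 248.]
186 [596.  21. 242.]
188 [585.  24. 209.]
190 [585.  25. 198.]
192 [579.  28. 177.]
200 [623.  33. 202.]
202 [633.  27. 209.]
204 [642.  26. 213.]
33 left [[510.0, 12.0, 170.0], [515.0, 11.0, 173.0]] low [[532.0, 17.0, 174.0], [530.0, 21.0, 170.0], [568.0, 15.0, 233.0]]
```

Call:
servo_tool(
  targets=[
    [[0.003,-0.0001,0,0,0,0],[0.004,-0.0002,0,0,0,0],[0.004,-0.0002,0,0,0,0],[0.004,-0.0002,0,0,0,0],[0.004,-0.0002,0,0,0,0],[0.004,-0.0002,0,0,0,0],[0.004,-0.0002,0,0,0,0],[0.004,-0.0002,0,0,0,0],[0.003,-0.0001,0,0,0,0],[0.002,0,0,0,0,0],[0,0,0,0,0,0]],
  ],
)

```text
time: 11.38
position: [577.6, 26.7, 141.7]
orientation: [[0.175, 0.049, 0.983], [-0.012, 0.999, -0.047], [-0.984, -0.004, 0.176]]
force: [-2.3, -0.2, 2.5]
gripper_width: 78.4
```

```bash
cat > st.py <<'E'
from tip import *
import sys
im,d=grab('scene');P=pts('scene',d); s=readout.observe(); t=s['position']; print(np.round(t,1),np.round(s['force'],1),np.round(s['orientation'],3).tolist())
hsv=cv2.cvtColor(im,cv2.COLOR_RGB2HSV)
k=cv2.inRange(hsv,(0,150,40),(15,255,255)); k[:150]=0;k[215:]=0;k[:,:235]=0;k[:,300:]=0
y,x=np.nonzero(k); print(len(x)); 
if len(x): print('left',[P[b,a].round().tolist() for a,b in zip(x,y) if a==x.min()],'low',[P[b,a].round().tolist() for a,b in zip(x,y) if b==y.max()])
# flap: pixels away from finger, right part of the inlet
for xx in (580,600,620,640):
    g=(np.abs(P[...,0]-xx)<6)&(P[...,1]>-70)&(P[...,1]<-20)&(d>0); print('flap x',xx,'z',np.median(P[g][:,2]).round() if g.any() else None,'n',g.sum(),end='; ')
a=im[140:215,225:305,::-1]; cv2.imwrite(f'pics/{sys.argv[1]}.png',cv2.resize(a,None,fx=8,fy=8,interpolation=cv2.INTER_CUBIC))
E
python3 st.py c7
```

```text
[577.7  26.7 141.7] [-3.3  0.7  2.6] [[0.176, 0.049, 0.983], [-0.012, 0.999, -0.047], [-0.984, -0.004, 0.176]]
40
left [[540.0, 12.0, 171.0], [545.0, 11.0, 172.0], [547.0, 11.0, 171.0], [555.0, 9.0, 178.0]] low [[561.0, 15.0, 167.0], [567.0, 17.0, 176.0], [564.0, 21.0, 171.0], [604.0, 14.0, 242.0]]
flap x 580 z 161.0 n 31; flap x 600 z 178.0 n 30; flap x 620 z 195.0 n 33; flap x 640 z 212.0 n 33;
```

View pics/c7.png

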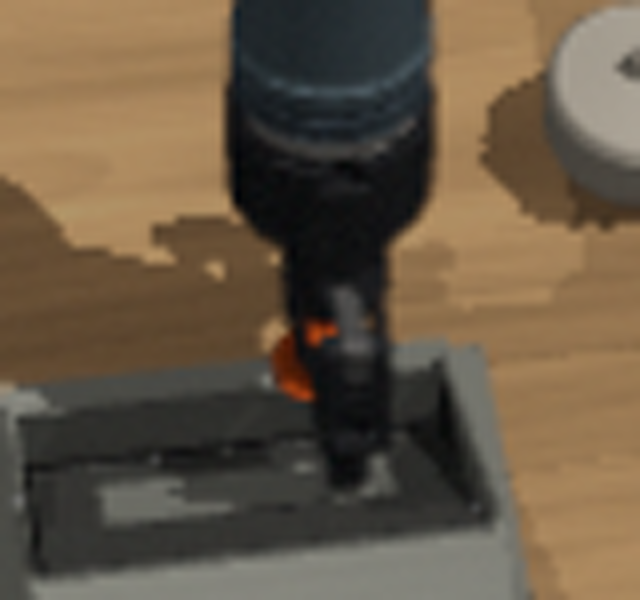

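The crop shows the flap pushed to about 40° slope by the front finger at (348,480). The capsule at (292,365) overhangs the sill by about 6 mm and is well clear of the flap. Before the last stroke I'll open the jaws fully, which puts the front finger further ahead and opens the flap wider before the capsule tips.

Call:
servo_tool(
  targets=[
    [[0.001,0,-0.001,0,0,0],[0.001,0,-0.001,0,0,0],[0.001,0,0,0,0,0],[0,0,0,0,0,0]],
  ],
  jaw=0,
)

```text
time: 11.92
position: [579.1, 26.7, 139.3]
orientation: [[0.171, 0.049, 0.984], [-0.013, 0.999, -0.047], [-0.985, -0.005, 0.172]]
force: [-3.3, -0.6, 2.9]
gripper_width: 85.6
```

```bash
python3 st.py c8
```

```text
[579.1  26.6 139.3] [-4.   0.5  5. ] [[0.172, 0.049, 0.984], [-0.013, 0.999, -0.048], [-0.985, -0.005, 0.172]]
38
left [[541.0, 12.0, 172.0], [547.0, 11.0, 177.0], [549.0, 11.0, 174.0], [552.0, 10.0, 173.0]] low [[559.0, 15.0, 164.0], [565.0, 17.0, 173.0], [566.0, 20.0, 175.0], [604.0, 14.0, 241.0]]
flap x 580 z 154.0 n 24; flap x 600 z 174.0 n 26; flap x 620 z 191.0 n 30; flap x 640 z 209.0 n 31;
```

Call:
servo_tool(
  targets=[
    [[0.005,-0.0002,0,0,0,0],[0.008,-0.0003,0,0,0,0],[0.006,-0.0003,0,0,0,0],[0.001,0,0,0,0,0],[0,0,0,0,0,0]],
  ],
)

```text
time: 12.6
position: [590.3, 26.3, 138.2]
orientation: [[0.15, 0.05, 0.987], [-0.017, 0.999, -0.048], [-0.988, -0.01, 0.151]]
force: [-3.4, -0.7, 3.0]
gripper_width: 84.9
```

```bash
python3 st.py c9
```

```text
[590.4  26.3 138.2] [-5.4  0.4  3.9] [[0.15, 0.05, 0.987], [-0.017, 0.999, -0.048], [-0.988, -0.01, 0.151]]
44
left [[556.0, 11.0, 88.0], [561.0, 10.0, 91.0]] low [[576.0, 13.0, 103.0], [580.0, 16.0, 109.0], [580.0, 19.0, 109.0], [579.0, 23.0, 105.0], [580.0, 25.0, 107.0]]
flap x 580 z None n 0; flap x 600 z 142.0 n 11; flap x 620 z 173.0 n 12; flap x 640 z 201.0 n 12;
```

View pics/c9.png

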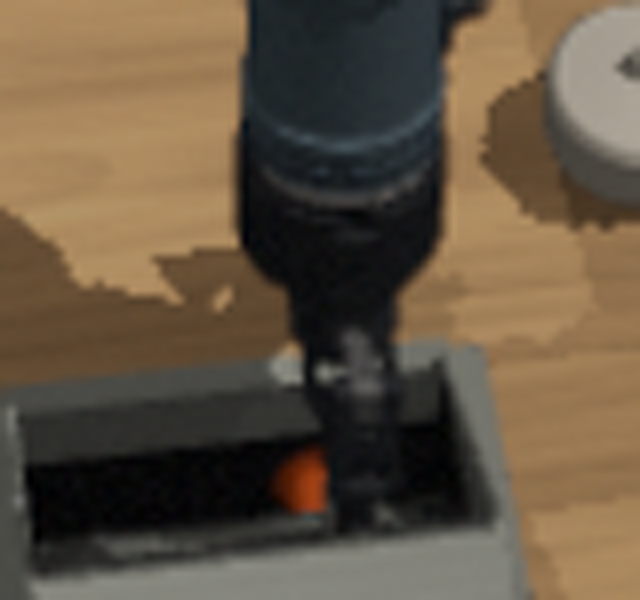

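The crop shows the flap wide open and the capsule at (300,483), already below the sill at z ≈ 100. I'll hold the flap for half a second and confirm it has reached the floor (z ≈ 25).

Call:
servo_tool(
  targets=[
    [[0,0,0,0,0,0],[0,0,0,0,0,0],[0,0,0,0,0,0],[0,0,0,0,0,0]],
  ],
)

```text
time: 13.15
position: [590.3, 26.3, 138.2]
orientation: [[0.15, 0.05, 0.987], [-0.017, 0.999, -0.048], [-0.988, -0.01, 0.151]]
force: [-4.3, -0.7, 3.9]
gripper_width: 85.5
```

```bash
python3 st.py c10
```

```text
[590.4  26.4 138.2] [-4.8  0.3  4.2] [[0.15, 0.05, 0.987], [-0.017, 0.999, -0.048], [-0.988, -0.01, 0.151]]
0
flap x 580 z None n 0; flap x 600 z 141.0 n 11; flap x 620 z 176.0 n 12; flap x 640 z 203.0 n 15;
```

The capsule is out of sight inside the bucket and the flap is still held. I'll come away backwards and up, letting the flap follow the finger shut.

Call:
servo_tool(
  targets=[
    [[-0.007,0.0003,0.002,0,0,0],[-0.009,0.0004,0.003,0,0,0],[-0.01,0.0005,0.004,0,0,0],[-0.01,0.0005,0.004,0,0,0],[-0.01,0.0005,0.004,0,0,0],[-0.01,0.0005,0.006,0,0,0],[-0.01,0.0005,0.01,0,0,0],[-0.01,0.0005,0.02,0,0,0],[-0.01,0,0.03,0,0,0],[-0.01,0,0.04,0,0,0],[-0.02,0,0.04,0,0,0],[-0.02,-0.02,0.04,0,0,0],[0,-0.05,0.02,0,0,0],[0,-0.05,0,0,0,0],[0,-0.05,0,0,0,0],[0,-0.05,0,0,0,0],[0,-0.03,0,0,0,0],[0,0,0,0,0,0]],
  ],
)

```text
time: 15.45
position: [444.7, -222.5, 379.1]
orientation: [[0.173, 0.041, 0.984], [-0.021, 0.999, -0.038], [-0.985, -0.014, 0.174]]
force: [0.2, 0.1, 0.2]
gripper_width: 85.3
```

Run:
```python
from h import *
im,d=grab('scene');im2,d2=grab('top')
P=pts('top',d2); s=readout.observe(); print(s['time'],np.round(s['position']),np.round(s['force'],1))
k=np.zeros(d2.shape,np.uint8); cv2.fillPoly(k,[np.round(np.array([[366,243],[461,248],[454,300],[362,294]])/1.5625).astype(int)],1)
q=P[(k>0)&(d2>0)]; q=q[np.abs(q-np.median(q,0)).max(1)<120]; c=q.mean(0); n=np.linalg.svd(q-c)[2][2]; print('flap',c.round(1),np.degrees(np.arccos(abs(n[2]))).round(1))
o=cv2.imread('pics/top0.png'); df=np.abs(o.astype(int)-im2[:,:,::-1]).max(2)>60
for nm,(u,v) in dict(pot=(290,343),mill=(240,230),trivet=(172,340),cup=(520,378),can=(585,270),switch=(648,366)).items():
    u=int(u/1.5625);v=int(v/1.5625); print(nm,df[v-18:v+18,u-22:u+22].sum())
cv2.imwrite('pics/f.png',np.hstack([cv2.resize(im[:,:,::-1],(400,300)),cv2.resize(im2[:,:,::-1],(400,300))]))
```

```text
15.55 [ 446. -219.  379.] [ 0.8 -0.1 -0.6]
flap [611.4 -16.  195.6] 31.5
pot 0
mill 0
trivet 0
cup 0
can 0
switch 1444
```

View pics/f.png

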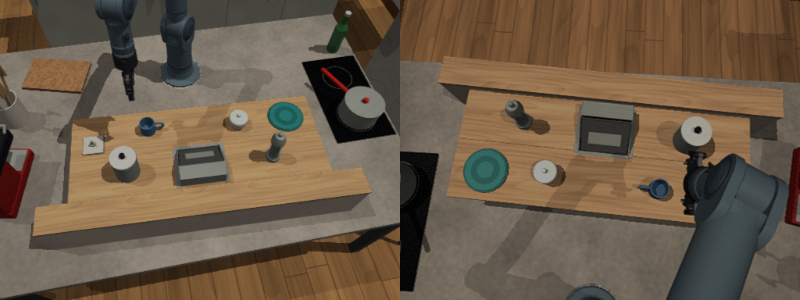

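The final views show the flap shut (31.5°), no capsule on the shelf, everything else in place, and the tool in free air with about 0 N on it. The arm hides the switch in the top view, but it looks unchanged in the scene view at (93,145).

```bash
python3 -c "
from plant import bot; print(bot.finish_job())"
```

```text
the job is handed in; nothing more can be done
None
```

The capsule was pushed into the collector, the flap is shut again, and the job was handed in at about 15.6 s. The front finger opened the flap while the rear finger slid the capsule along the shelf and over the sill. I kept the flap held until the capsule was out of sight in the bucket, then backed away and let it spring shut.

**Last checks:**
- **Flap:** shut, at 31.5° slope, the same as before the start.
- **Capsule:** none left on the shelf. I saw it fall below the sill (z about 100), then it dropped out of view; I did not see it resting on the bucket floor.
- **Other objects:** the mill, canister, pot, cup and trivet show no change from the first picture.
- **Switch:** the arm hid it in the final top view, so that check failed there. It looks unchanged in the other view, and I never went near it.
- **Robot:** in free air, with about 0 N on the tool.

**What disagreed:** the fingertips were about 30–35 mm higher than I worked out from the reported tool position. My first pass therefore went over the capsule and flap without touching either. I went down further, using camera depth and watching the force. I then leaned the tool back about 10° so the finger's knuckle would clear the hood.

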